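# Return a slide box through the flap of the chute

### The arm

A 6-joint arm with a two-finger parallel gripper is mounted at the origin on the work surface. World frame = base frame: x ahead of the robot, y to its left, z up, the work surface at z = 0. Lengths are in m, angles in rad, forces in N, time in s.
With the tool pointing down it reaches from about 0.225 to 0.875 m from the base axis. Payload 3.4 kg.
Tool frame: the origin (TCP) lies at the very end of the fingers, on their centre line; the grasp point (between the pads) lies 19 mm behind it; z points along the fingers, y is the direction in which the jaws open and shut (so a half turn about z gives the same grasp; the last joint's range is limited). The gripper opens to 85 mm and grips with 20 to 120 N. Pads are 22 mm wide; open, the fingers measure 114 mm over their backs; the gripper's body (76 mm by 85 mm) begins 54 mm behind the grasp point. The pads swing forward as they close: fully open they stand 13 mm farther back than shut.
Start: joints at [1.114, 0.276, 1.505, -0, 1.361, -0.121], TCP at [0.189, 0.543, 0.192] pointing down, gripper open.
Joint ranges: [-2.89, 2.89], [-0.75, 2.08], [0.22, 2.7], [-1.18, 4.32], [0.11, 2.71], [-2.7, 2.7]. Speed limits (rad/s): [2.57, 2.57, 3.14, 3.14, 3.14, 3.14].

### API

Orientations are given as a unit quaternion [w, x, y, z].
In Python, from rig import manip, eyes gives the robot as it stands. The module is installed in compiled form; this text tells all that it offers.
- The arm moves only by the tool servo_tool, never from a script. Its argument "deltas" is one flat list of numbers, 6 for each row, row after row: the shift along the tool's x, y, z in cm, then the turn, a rotation vector about the tool's x, y, z in degrees. A call has 1 to 20 rows; each row shifts and turns the pose as measured when the row begins, along the tool's axes as they then stand; what a row does not reach is not made up. A row lasts 1/10 s, in which the tool goes at most 50 mm and 8.59 degrees, less where a joint would pass 70% of its speed; a pose out of reach is approached as far as the arm can. A call with a gripper value outside its range is refused whole. "jaw" is the finger opening in cm, from 0 to 8.54, set as the call begins (left out, the last holds). The fingers move at their own pace and stop on an object; "grip_force" is the grip in N (left out, the last holds). Time passes only in rows, so rows that do not move let the fingers close. It gives the time, the measured TCP pose, the force and the opening at its end, in the units of the state.
- manip.get_state(): the state, without advancing time (a new reading comes with each control period).
- eyes.get_image(name): name is "scene" or "top" or "wrist"; returns (picture, depth): 400x640x3 uint8, red, green, blue; 400x640 float32, m along the optical axis (not along the pixel's ray), 0 where there is no reading.
- eyes.get_calibration(name): a dict with "camera_matrix" (3x3 intrinsics, pixels), "rvec" (rotation vector, rad) and "tvec" (3), from world to camera coordinates, as OpenCV has them. Camera axes: x right, y down, z forward; pixel columns grow to the right and rows downward; lengths in m; the calibration is good to about 2 mm. A picture is of the moment at which its call begins: read the wrist's pose just before it. get_calibration takes no time and is no camera call; for the wrist camera it gives the pose at the moment of the call.
- manip.sign_off(): hands the job in, once; it reports no verdict.
The state is a dict: "clock": time; "qpos": joint angles; "qd": joint speeds; "effort": joint torques, N m; "position": TCP position; "ee_rot": TCP orientation; "contact_force": force on the tool from outside, world axes, zero at the start; "moment": the same for the moment, N m; "width": finger opening in m.
Only numpy, scipy, OpenCV 4.12 (cv2) and the standard library are available. Lean on these libraries where they do the work, as an engineer would, in place of code of your own. Each camera call takes 0.05 s, during which the arm holds its last target.

### The job

Return the small white slide box: with the fingertips, push it along the steel deck, through the hanging flap of the returns chute, far enough in that it slips down the ramp into the receiver, then draw the fingers back out so that the flap swings shut behind it. Only push the box: do not pick it up, lift it or turn it over, and leave the other things on the bench and on the deck where they are.

Things in the scene. Friction and masses are not known exactly. Their poses are not given: they have to be found in the camera images.
- chute: Returns chute, a fixed white housing with a steel top; its place and yaw vary. Origin on the table (z = 0) right under the shut flap, midway across; x points the way in (through the flap), y to the left looking in, z up. A flat level deck 65 mm above the table runs from x = -190 to +30 mm and is 260 mm wide; the flap opening stands across it at x = 0.
- sill (a point): Point on the deck under the shut flap (chute x = 0, y = 0, z = 65 mm), axes as the chute's. The opening here is 100 mm wide. On the deck two lead-in wings, 12 mm high, funnel from y = +-80 mm at x = -45 mm to y = +-52 mm at x = -6 mm.
- rod (a point): Middle of the flap's hinge rod, 8 mm thick, 105 mm above the deck at chute x = 0. Nothing lies above the rod between the two upright cheeks that carry it; these are 8 mm thick, run from x = -8 to +34 mm and end 117 mm above the deck.
- ramp_top (a point): Where the level deck ends behind the flap (chute x = +30 mm, y = 0, z = 65 mm) and a polished ramp begins that falls 32 degrees to an end wall at x = +144 mm. The receiver over it has no roof and walls 22 mm higher than the deck. The box slips down by itself once its middle is past this point, and rests against the end wall with its centre at about x = +112 mm.
- flap (a joint): Hinge of the flap, rad: 0 = hanging shut, grows as its lower edge swings inward (chute +x), up to 1.5. It swings inward only and falls shut by its own weight (about 90 g).
- flap_edge (a point): Middle of the lower edge of the flap, a plain aluminium plate 3 mm thick, 94 mm wide, hanging from the rod to 4 mm above the deck.
- box_center (a point): Centre of the slide box, a closed white plastic box with a grey seam and catch, 56 (its x) by 84 (its y) by 32 mm high, about 120 g (varies). It lies flat on the deck before the flap, centre 81 mm above the table, its short side roughly along chute x, off the middle line by up to 45 mm either way and turned by up to 0.3 rad.
- oil_bottle: Bystander: small amber bottle, 28 mm across, 55 mm high, standing on the deck to the left of the flap, beside the left cheek. Origin at its foot.
- big_box: Bystander: cardboard box 100 by 85 by 36 mm on the table to the right of the chute. Origin at its underside.
- stain_jar: Bystander: open glass jar, 60 mm across, 85 mm high, on the table right of the chute. Origin at its foot.
- petri_dish: Bystander: clear dish 90 mm across, 16 mm high, on the table left of the chute. Origin at its underside.
- tube_rack: Bystander: white tube rack 60 by 130 by 60 mm with capped tubes reaching 100 mm, on the table left of the receiver. Origin at its underside.
- tally_counter: Bystander: round steel hand counter 46 mm across, 32 mm high, on the table right of the deck. Origin at its underside.
- eraser_block: Bystander: blue felt wiper 30 by 75 by 25 mm, on the table left of the deck. Origin at its underside.
Things that resemble listed ones, but are neither listed nor needed, are in the scene too. What is shaped like the part that bears box_center but blue or red is not meant.

How it is judged:
On the way, in this order (a step that is already met when the one before it is completed fails the run):
1. the box is going through the opening and holds the flap pushed open (value of joint flap above 0.3 rad and x of box_center in the frame of chute between -0.02 and 0.05 m and z of box_center in the frame of chute below 0.105 m), for 0.1 s.
2. the box is down in the receiver (x of box_center in the frame of chute above 0.08 m and z of box_center in the frame of chute below 0.07 m), for 0.1 s.
At the end, for the whole second after the job is handed in: The box rests right way up in the receiver (centre 80 to 140 mm beyond the flap, less than 70 mm above the table, within 50 mm of the middle, top within 1.0 rad of upright, slower than 20 mm/s) and the flap hangs shut (within 0.06 rad) and still (all of step 2 and x of box_center in the frame of chute below 0.14 m and y of box_center in the frame of chute between -0.05 and 0.05 m and angle between box_center's own z axis and vertical below 1 rad and linear speed of slide_box below 0.02 m/s and value of joint flap below 0.06 rad and velocity of joint flap below 0.1 rad/s); the robot touches nothing.
It fails at once if the box is lifted more than 25 mm off the deck (z of box_center in the frame of chute above 0.106 m).
It fails at once if the box is turned over (angle between box_center's own z axis and vertical above 1.2 rad).
It fails at once if a bystander is moved more than 30 mm (distance of any of oil_bottle, big_box, stain_jar, petri_dish, tube_rack, tally_counter, eraser_block from where it was at the start of the episode above 0.03 m).
It fails at once if a bystander is knocked over (angle between any of oil_bottle, stain_jar, tube_rack's own z axis and vertical above 0.7 rad).
It also fails if it takes over 54 s, if anything falls off the work surface, if the arm or the gripper's body presses on something with over 40 N, if the wrist force passes 120 N, or if a joint passes its speed limit or range.

## Working session

There is one attempt and no reset: what is moved stays moved. The work goes in short steps, Python scripts to look and compute and a tool call to move; the robot and the scene stay as the last step left them, time stands still between calls to the robot, and variables do not carry over. Pictures are saved under pics/ and viewed, and the job is handed in when it is done.

Besides the shell and the picture viewer there is one more tool, called after "Call:" by a JSON object that holds its "fn" and its "kwargs". servo_tool: Moves the arm, as the interface text tells. Its arguments: {"type":"object","properties":{"deltas":{"type":"array","items":{"type":"number"}},"jaw":{"type":"number"},"grip_force":{"type":"number"}},"required":["deltas"]}

```bash
mkdir -p pics; cat > h.py <<'E'
import numpy as np,cv2
from rig import manip,eyes
def cal(n):
    c=eyes.get_calibration(n);K=np.array(c["camera_matrix"]);R=cv2.Rodrigues(np.array(c["rvec"],float).reshape(3))[0];t=np.array(c["tvec"],float).reshape(3);return K,R,t
def pix2plane(n,uv,z,c=None):
    K,R,t=c or cal(n);o=-R.T@t
    out=[]
    for u,v in np.atleast_2d(uv):
        d=R.T@np.linalg.inv(K)@np.array([u,v,1.]);out.append(o+d*(z-o[2])/d[2])
    return np.array(out)
def cloud(n,depth,c=None):
    K,R,t=c or cal(n);v,u=np.mgrid[:depth.shape[0],:depth.shape[1]]
    p=np.stack([(u-K[0,2])/K[0,0]*depth,(v-K[1,2])/K[1,1]*depth,depth],-1)
    return (p-t)@R
def snap(n,tag):
    c=cal(n);im,d=eyes.get_image(n);cv2.imwrite(f"pics/{tag}.png",im[:,:,::-1]);np.savez(f"pics/{tag}.npz",im=im,d=d,K=c[0],R=c[1],t=c[2]);return im,d,c
def load(tag):
    z=np.load(f"pics/{tag}.npz");return z["im"],z["d"],(z["K"],z["R"],z["t"])
E
python3 - <<'E'
from h import *
for n in["scene","top"]:
    im,d,c=snap(n,n+"0");print(n,-c[1].T@c[2],c[0][0,0],(d>0).mean())
s=manip.get_state();print(s["position"],s["ee_rot"],s["width"],s["clock"])
E
```

```text
scene [0.95516754 0.31219106 0.99066769] 432.390938278258 0.9960625
top [ 0.35702844 -0.01361009  1.07137738] 362.39112513091254 0.99605859375
[0.18926378 0.54238415 0.19102173] [-2.30746469e-04  1.67138217e-01  9.85933138e-01 -7.81761841e-04] 0.08556938357781502 0.1
```

View pics/scene0.png

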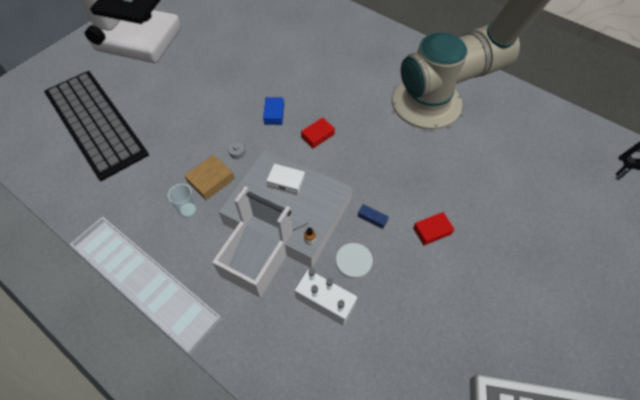

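View pics/top0.png

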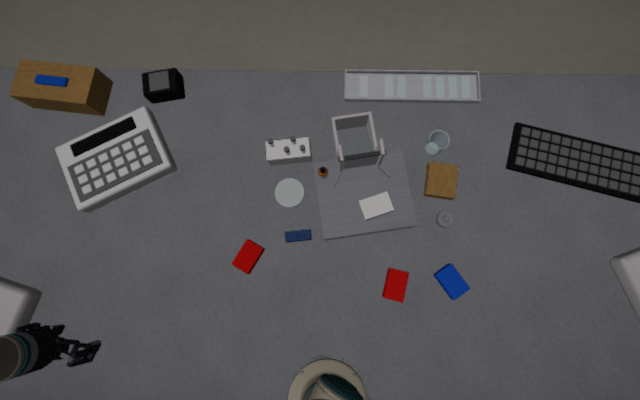

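The white box sits on the deck at about (377,205) in top and (286,178) in scene. Lookalikes in the top view are red at (248,256) and (396,285), and blue at (452,281). The only white candidate is the one on the deck. Next I crop and measure.

```bash
python3 - <<'E'
from h import *
im,d,c=load("top0")
cv2.imwrite("pics/topcrop.png",cv2.resize(im[95:250,250:480],None,fx=3.4,fy=3.4,interpolation=cv2.INTER_CUBIC)[:,:,::-1])
im2,d2,c2=load("scene0")
cv2.imwrite("pics/sccrop.png",cv2.resize(im2[130:310,170:390],None,fx=3.3,fy=3.3,interpolation=cv2.INTER_CUBIC)[:,:,::-1])
for n,(i,dd,cc) in {"top":(im,d,c),"scene":(im2,d2,c2)}.items():
    P=cloud(n,dd,cc);z=P[...,2]
    roi=np.zeros(z.shape,bool)
    if n=="top": roi[95:245,310:422]=1
    else: roi[140:300,210:360]=1
    m=(roi&(abs(z-.065)<.012))
    q=P[m][:,:2];
    m8=cv2.morphologyEx(m.astype(np.uint8),cv2.MORPH_OPEN,np.ones((3,3)))
    q=P[m8>0]
    print(n,"deck z",np.median(q[:,2]),"rect",cv2.minAreaRect((q[:,:2]*1000).astype(np.float32)))
    b=(roi&(abs(z-.097)<.012)&(i.min(-1)>170)).astype(np.uint8)
    k,l,st,ce=cv2.connectedComponentsWithStats(b)
    for j in range(1,k):
        if st[j,4]>40:
            q=P[l==j];print(" white",st[j],ce[j],np.median(q[:,2]),cv2.minAreaRect((q[:,:2]*1000).astype(np.float32)))
E
```

```text
top deck z 0.06584270094134989 rect ((619.5146484375, -78.95921325683594), (336.2508239746094, 260.61309814453125), 9.958333969116211)
scene deck z 0.06446484226794291 rect ((598.3110961914062, -57.51896667480469), (408.62091064453125, 326.6656188964844), 37.67589569091797)
 white [267 164  38  25 591] [285.82571912 176.06937394] 0.09696916701360274 ((520.5418090820312, -119.65223693847656), (56.77750778198242, 83.44744110107422), 20.774147033691406)
 white [214 222  68  62 317] [244.43217666 258.84858044] 0.0869714876952465 ((728.5841674804688, -59.074806213378906), (115.11852264404297, 114.83602142333984), 9.967337608337402)
```

```bash
ls pics
```

```text
sccrop.png
scene0.npz
scene0.png
top0.npz
top0.png
topcrop.png
```

View pics/topcrop.png

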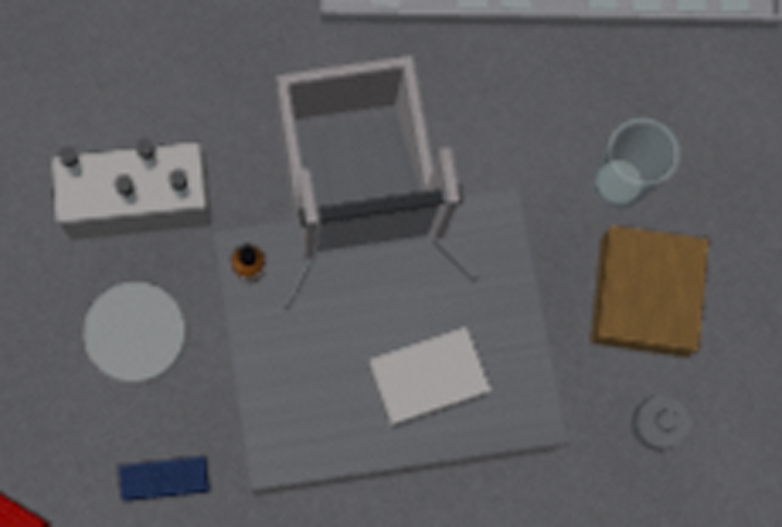

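View pics/sccrop.png

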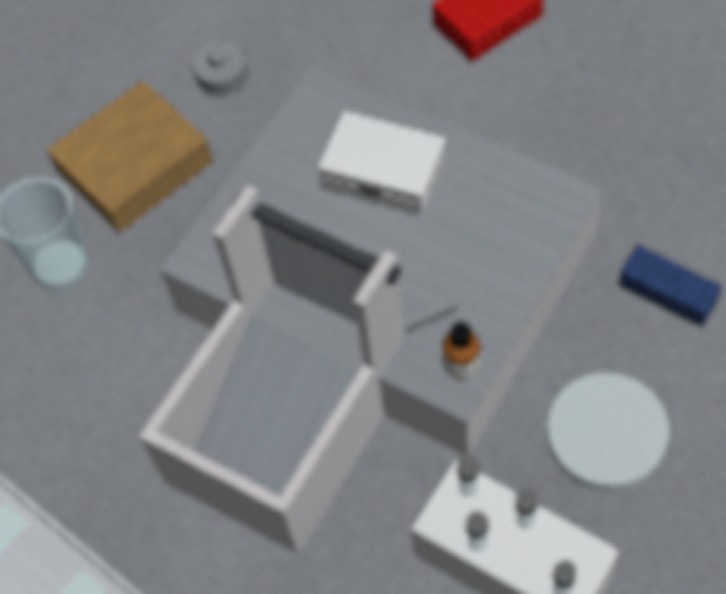

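```bash
cat >> h.py <<'E'
YAW=np.radians(9.96);O=np.array([.6411,-.0752])
def w2c(p):
    d=np.asarray(p)[...,:2]-O;c,s=np.cos(YAW),np.sin(YAW);return np.stack([d[...,0]*c+d[...,1]*s,-d[...,0]*s+d[...,1]*c],-1)
def c2w(p):
    p=np.asarray(p,float);c,s=np.cos(YAW),np.sin(YAW);return O+np.stack([p[...,0]*c-p[...,1]*s,p[...,0]*s+p[...,1]*c],-1)
def findbox(n,im,d,c):
    P=cloud(n,d,c);q=w2c(P);z=P[...,2]
    m=(abs(z-.097)<.008)&(q[...,0]>-.2)&(q[...,0]<.01)&(abs(q[...,1])<.12)&(im.min(-1)>120)&(np.ptp(im.astype(int),axis=-1)<40)
    k,l,st,ce=cv2.connectedComponentsWithStats(m.astype(np.uint8))
    if k<2: return None
    j=1+np.argmax(st[1:,4]);u=(w2c(pix2plane(n,np.argwhere(l==j)[:,::-1],.097,c))*1000).astype(np.float32)
    return cv2.minAreaRect(u),st[j,4]
E
python3 - <<'E'
from h import *
for n in["top","scene"]:
    im,d,c=load(n+"0");P=cloud(n,d,c);q=w2c(P)*1000;z=P[...,2]
    near=(q[...,0]>-230)&(q[...,0]<200)&(abs(q[...,1])<150)
    m=near&(abs(z-.065)<.004)&(q[...,0]<25);a=q[m];
    print(n,"deck",a.min(0),a.max(0),cv2.minAreaRect(a.astype(np.float32)))
    for lo,hi,nm in((.166,.176,"rod"),(.177,.19,"cheek"),(.084,.09,"walls")):
        m=near&(z>lo)&(z<hi)&(q[...,0]>-30);a=q[m];
        if len(a):print(nm,len(a),np.percentile(a,[2,50,98],axis=0).round().tolist(),z[m].mean())
    print("box",findbox(n,im,d,c))
E
```

```text
top deck [-190.02875182 -130.27515725] [ 24.97222915 130.20905088] ((-82.61646270751953, -0.024993896484375), (260.43798828125, 215.0006103515625), 89.95792388916016)
rod 119 [[-8.0, -58.0], [-3.0, -1.0], [27.0, 60.0]] 0.17329881810748973
cheek 161 [[-8.0, -57.0], [2.0, -6.0], [33.0, 58.0]] 0.1812593294811544
walls 284 [[-6.0, -57.0], [119.0, -13.0], [152.0, 58.0]] 0.08746905182935434
box (((-123.43032836914062, -24.26324462890625), (54.460262298583984, 83.08084106445312), 10.049227714538574), np.int32(613))
scene deck [-195.03102127 -128.87992796] [ 24.99142176 132.32112746] ((-85.00347900390625, 1.7248382568359375), (261.18206787109375, 220.0294189453125), 89.98448181152344)
rod 243 [[-9.0, -54.0], [0.0, 3.0], [30.0, 63.0]] 0.1726936588009418
cheek 178 [[-10.0, -56.0], [7.0, 2.0], [30.0, 60.0]] 0.18094542983198972
walls 567 [[-3.0, -56.0], [109.0, 5.0], [148.0, 60.0]] 0.08676827665212226
box (((-124.9932632446289, -21.872940063476562), (57.232582092285156, 85.02529907226562), 9.544916152954102), np.int32(641))
```

Call:
{"fn": "servo_tool", "kwargs": {"deltas": [-3,-3.4,0,0,0,0,-3,-3.4,0,0,0,0,-3,-3.4,0,0,0,0,-3,-3.4,0,0,0,0,-3,-3.4,0,0,0,0,-3,-3.4,0,0,0,0,-3,-3.4,0,0,0,0,-3,-3.4,0,0,0,0,-3,-3.4,0,0,0,0,-3,-3.4,0,0,0,0,-3,-3.4,0,0,0,0,-3,-3.4,0,0,0,0,-3,-3.4,0,0,0,0,-3,-3.4,0,0,0,0,-3,-3.4,0,0,0,0,0,0,0,0,0,0], "jaw": 4.0}}

```text
clock: 1.7
position: [0.4545, -0.1107, 0.1864]
ee_rot: [-0.0, 0.164, 0.986, -0.002]
contact_force: [-0.3, 1.0, 1.0]
width: 0.04
```

Call:
{"fn": "servo_tool", "kwargs": {"deltas": [0,0,0,0,0,8,0,0,0,0,0,8,0,0,0,0,0,8,0,0,0,0,0,8,0,0,0,0,0,8,0,0,0,0,0,8,0,0,0,0,0,8,0,0,0,0,0,8,0,0,0,0,0,8,0,0,0,0,0,8,0,0,0,0,0,8,0,0,0,0,0,8,0,0,0,0,0,8,0,0,0,0,0,8,0,0,0,0,0,8,0,0,0,0,0,8,0,0,0,0,0,8,0,0,0,0,0,0]}}

```text
clock: 3.5
position: [0.4415, -0.0956, 0.1791]
ee_rot: [-0.008, 0.985, 0.17, -0.011]
contact_force: [-0.3, -0.1, 0.1]
width: 0.0398
```

```bash
cat >> h.py <<'E'
from scipy.spatial.transform import Rotation as Ro
def rot(s): 
    q=s["ee_rot"];return Ro.from_quat([q[1],q[2],q[3],q[0]])
def tgt(xc,yc,z,head,tilt=0):
    # head deg in chute frame, tilt deg forward; tool x = heading side
    h=np.radians(head)+YAW;t=np.radians(tilt)
    f=np.array([np.cos(h),np.sin(h),0]);u=np.array([0,0,1.])
    Z=np.sin(t)*f-np.cos(t)*u;X=np.cos(t)*f+np.sin(t)*u;Y=np.cross(Z,X)
    return np.r_[c2w([xc/1000,yc/1000]),z],Ro.from_matrix(np.stack([X,Y,Z],1))
def delta(s,T):
    R=rot(s);return (R.inv().apply(T[0]-s["position"])*100).round(2),np.degrees((R.inv()*T[1]).as_rotvec()).round(2)
def st():
    s=manip.get_state();M=rot(s).as_matrix();x=M[:,0];z=M[:,2]
    print("t %.2f chute"%s["clock"],(w2c(s["position"])*1000).round(1),"z %.4f"%s["position"][2],"head %.1f tilt %.1f"%(np.degrees(np.arctan2(x[1],x[0])-YAW),np.degrees(np.arccos(-z[2]))),"F",np.round(s["contact_force"],1),"w %.3f"%s["width"],"q",np.round(s["qpos"],2));return s
E
python3 - <<'E'
from h import *
s=st();print(delta(s,tgt(-187,-34,.15,10)))
E
```

```text
t 3.50 chute [-200.1   14.4] z 0.1791 head 9.6 tilt 1.5 F [-0.3 -0.1  0.1] w 0.040 q [-0.37  0.11  1.75  0.    1.3   0.86]
(array([0.54, 5.05, 2.8 ]), array([-1.09,  1.03, -0.39]))
```

Call:
{"fn": "servo_tool", "kwargs": {"deltas": [0.1,1.7,0.9,-1,1,0,0.2,1.7,0.9,0,0,0,0.2,1.7,0.9,0,0,0,0,0,0,0,0,0]}}

```text
clock: 3.9
position: [0.4638, -0.142, 0.1501]
ee_rot: [-0.001, 0.984, 0.175, -0.0]
contact_force: [-0.1, 0.2, -0.6]
width: 0.0401
```

```bash
python3 - <<'E'
from h import *
s=st();print(delta(s,tgt(-187,-34,.072,10)))
im,d,c=snap("wrist","w1");im,d,c=snap("scene","s1")
E
```

```text
t 3.90 chute [-186.1  -35.1] z 0.1501 head 10.2 tilt 0.2 F [-0.1  0.2 -0.6] w 0.040 q [-0.44  0.17  1.76  0.    1.22  0.78]
(array([-0.06, -0.1 ,  7.81]), array([-0.16,  0.02,  0.25]))
```

View pics/w1.png

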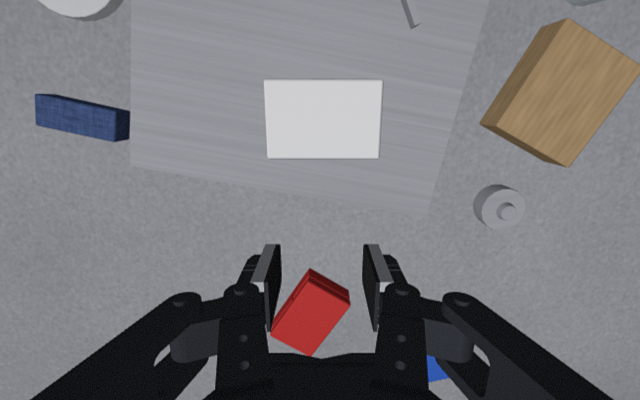

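View pics/s1.png

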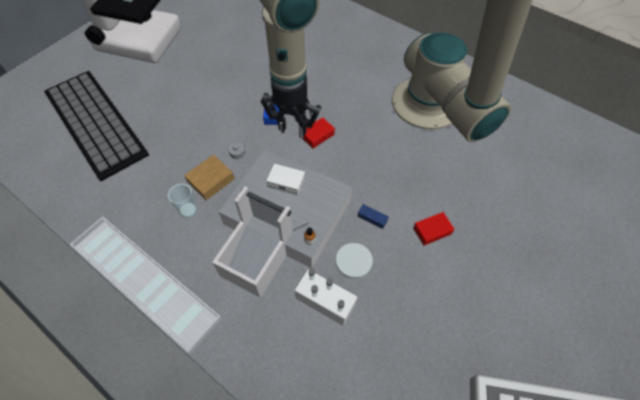

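The box is white and centred between the fingers: box at column ~323, finger mid at ~322. I descend behind it.

Call:
{"fn": "servo_tool", "kwargs": {"deltas": [0,0,2,0,0,0,0,0,2,0,0,0,0,0,2,0,0,0,0,0,1.2,0,0,0,0,0,0.5,0,0,0]}}

```text
clock: 4.5
position: [0.4649, -0.1394, 0.0741]
ee_rot: [-0.002, 0.984, 0.176, 0.002]
contact_force: [-0.7, -0.4, 0.1]
width: 0.04
```

```bash
python3 - <<'E'
from h import *
s=st();c=cal("wrist");print("cam in tool (mm)",(rot(s).inv().apply(-c[1].T@c[2]-s["position"])*1000).round())
im,d,c=snap("wrist","w2")
print(findbox("wrist",im,d,c))
E
```

```text
t 4.50 chute [-184.7  -32.7] z 0.0741 head 10.3 tilt 0.3 F [-0.7 -0.4  0.1] w 0.040 q [-0.44  0.24  1.87  0.01  1.02  0.78]
cam in tool (mm) [  75.    0. -182.]
(((-123.08415985107422, -25.543476104736328), (55.31814193725586, 83.12206268310547), 10.48373794555664), np.int32(19350))
```

View pics/w2.png

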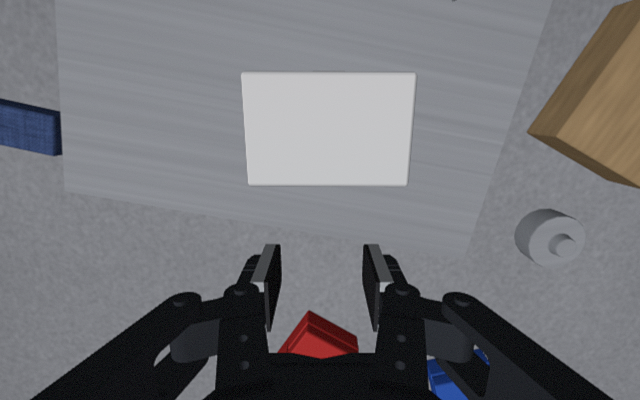

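Call:
{"fn": "servo_tool", "kwargs": {"deltas": [0.6,0,0,0,0,0,0.6,0,0,0,0,0,0.6,0,0,0,0,0,0.5,0,0,0,0,0,0.5,-0.1,0,0,0,0,0.5,-0.1,0,0,0,0,0.5,-0.1,0,0,0,0,0.5,-0.1,0,0,0,0,0.5,-0.1,0,0,0,0,0,0,0,0,0,0]}}

```text
clock: 5.55
position: [0.5148, -0.1161, 0.0773]
ee_rot: [-0.0, 0.984, 0.177, 0.004]
contact_force: [-0.1, 0.4, -0.1]
width: 0.04
```

```bash
python3 - <<'E'
from h import *
s=st()
im,d,c=snap("wrist","w3")
print(findbox("wrist",im,d,c))
E
```

```text
t 5.55 chute [-131.5  -18.4] z 0.0773 head 10.4 tilt 0.5 F [-0.1  0.4 -0.1] w 0.040 q [-0.36  0.29  1.79  0.01  1.05  0.86]
(((-122.45805358886719, -25.484100341796875), (55.348209381103516, 82.98873901367188), 10.230178833007812), np.int32(12532))
```

View pics/w3.png

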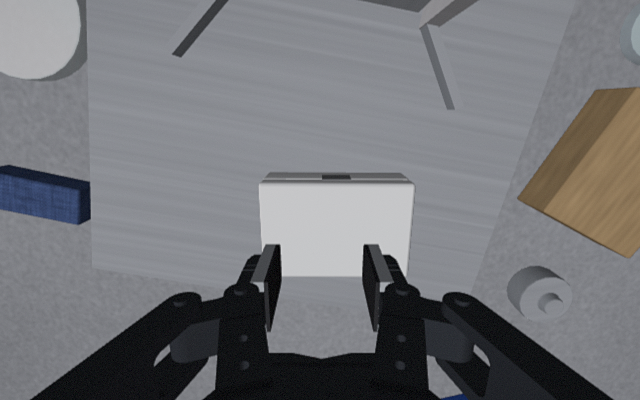

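```bash
python3 - <<'E'
from h import *
s=manip.get_state();im,d,c=load("w3");K,R,t=c
p=cv2.projectPoints(np.array([s["position"]]),R,t,K,None)[0];print("TCP px",p)
P=cloud("wrist",d,c)
for u,v in((270,248),(274,252),(268,290),(268,325),(370,248),(380,300),(322,240),(300,273)):
    print(u,v,im[v,u],(w2c(P[v,u])*1000).round(1),P[v,u,2].round(4))
print(((rot(s).inv().apply(P[248,270]-s["position"]))*1000).round(1))
cc=w2c(P)*1000
dark=(im.max(-1)<70)&(abs(cc[...,0]+131)<40)&(abs(cc[...,1])<100)
z=P[...,2][dark];print("dark z pct",np.percentile(z,[0.2,1,5]))
E
```

```text
TCP px [[[320.10474223 231.36378257]]]
270 248 [70 72 75] [-124.7    6.2] 0.126
274 252 [14 13 15] [-123.9    3.7] 0.1309
268 290 [26 28 28] [-127.3    2. ] 0.1556
268 325 [44 45 47] [-1.429e+02 -1.000e-01] 0.1552
370 248 [71 73 76] [-116.2  -38.9] 0.1264
380 300 [30 31 35] [-122.5  -39.4] 0.1579
322 240 [197 197 199] [-129.2  -19.1] 0.0964
300 273 [197 198 200] [-151.3  -10.4] 0.097
[ 11.9 -22.9 -48.7]
dark z pct [0.08502154 0.12865148 0.15152633]
```

```bash
python3 - <<'E'
from h import *
im,d,c=snap("scene","s3");s=manip.get_state()
print(cv2.projectPoints(np.array([s["position"]]),c[1],c[2],c[0],None)[0])
cv2.imwrite("pics/s3c.png",cv2.resize(im[80:240,210:370],None,fx=3.7,fy=3.7,interpolation=cv2.INTER_CUBIC)[:,:,::-1])
im,d,c=snap("top","t3");print(cv2.projectPoints(np.array([s["position"]]),c[1],c[2],c[0],None)[0])
cv2.imwrite("pics/t3c.png",cv2.resize(im[130:290,300:460],None,fx=3.7,fy=3.7,interpolation=cv2.INTER_CUBIC)[:,:,::-1])
E
```

```text
[[[288.84915029 179.38573371]]]
[[[373.32788958 209.50043187]]]
```

View pics/s3c.png

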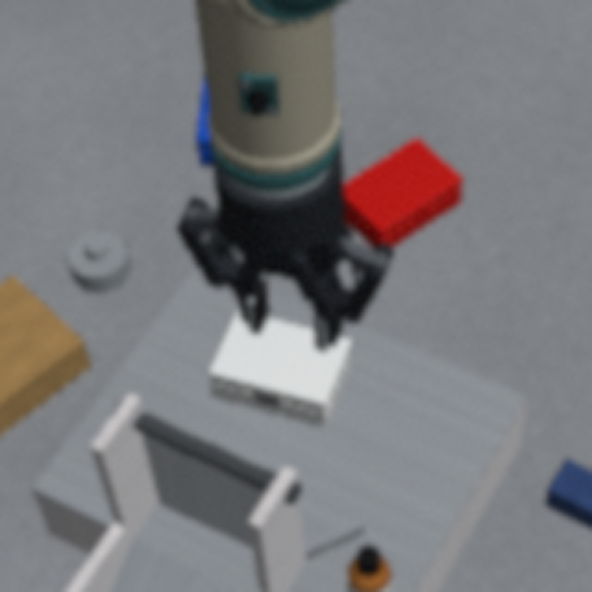

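View pics/t3c.png

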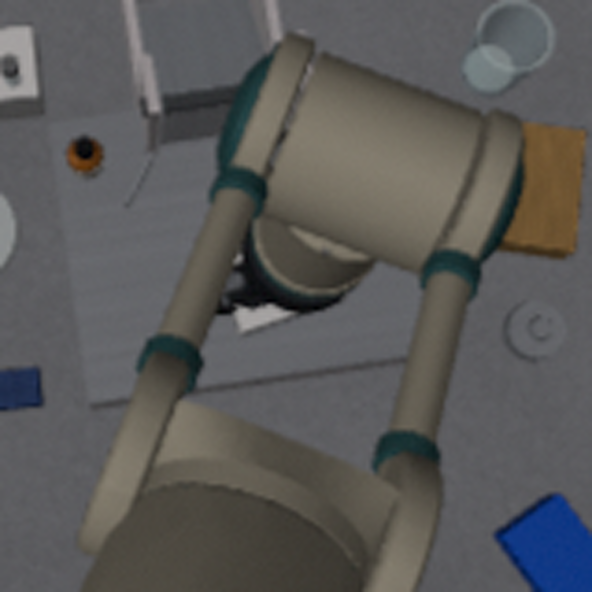

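```bash
python3 - <<'E'
from h import *
s=manip.get_state();im,d,c=load("w3")
P=cloud("wrist",d,c);T=rot(s).inv().apply(P.reshape(-1,3)-s["position"]).reshape(P.shape)*1000
for u in(262,268,274,278,366,374,380):
    print(u,[ (v,*T[v,u].round().astype(int)) for v in range(236,335,8)])
m=im.max(-1)<110
zz=T[...,2]; 
sel=m&(zz>-120)&(abs(T[...,0])<30)&(abs(T[...,1])<60)
print(np.histogram(zz[sel],bins=range(-120,30,10)))
cv2.imwrite("pics/w3c.png",cv2.resize(im[220:360,220:420],None,fx=4,fy=4,interpolation=cv2.INTER_CUBIC)[:,:,::-1])
E
```

```text
262 [(236, np.int64(6), np.int64(-32), np.int64(-20)), (244, np.int64(1), np.int64(-32), np.int64(-20)), (252, np.int64(13), np.int64(-26), np.int64(-53)), (260, np.int64(12), np.int64(-24), np.int64(-61)), (268, np.int64(13), np.int64(-23), np.int64(-68)), (276, np.int64(13), np.int64(-22), np.int64(-74)), (284, np.int64(12), np.int64(-21), np.int64(-78)), (292, np.int64(8), np.int64(-22), np.int64(-78)), (300, np.int64(8), np.int64(-21), np.int64(-82)), (308, np.int64(5), np.int64(-21), np.int64(-83)), (316, np.int64(19), np.int64(-16), np.int64(-107)), (324, np.int64(19), np.int64(-15), np.int64(-109)), (332, np.int64(19), np.int64(-15), np.int64(-113))]
268 [(236, np.int64(6), np.int64(-29), np.int64(-20)), (244, np.int64(12), np.int64(-25), np.int64(-43)), (252, np.int64(12), np.int64(-23), np.int64(-53)), (260, np.int64(13), np.int64(-22), np.int64(-61)), (268, np.int64(13), np.int64(-21), np.int64(-68)), (276, np.int64(13), np.int64(-20), np.int64(-74)), (284, np.int64(11), np.int64(-19), np.int64(-78)), (292, np.int64(8), np.int64(-19), np.int64(-78)), (300, np.int64(6), np.i
[... 3045 characters left out ...]
np.int64(26), np.int64(-61)), (268, np.int64(13), np.int64(24), np.int64(-68)), (276, np.int64(13), np.int64(23), np.int64(-74)), (284, np.int64(12), np.int64(22), np.int64(-79)), (292, np.int64(9), np.int64(23), np.int64(-79)), (300, np.int64(7), np.int64(22), np.int64(-81)), (308, np.int64(4), np.int64(22), np.int64(-82)), (316, np.int64(19), np.int64(17), np.int64(-107)), (324, np.int64(19), np.int64(16), np.int64(-110)), (332, np.int64(18), np.int64(16), np.int64(-112))]
(array([10352,  5455,  8060,  1793,  1339,  1069,   851,   347,     0,
           0,     0,     0,     0,    12]), array([-120, -110, -100,  -90,  -80,  -70,  -60,  -50,  -40,  -30,  -20,
        -10,    0,   10,   20]))
```

View pics/w3c.png

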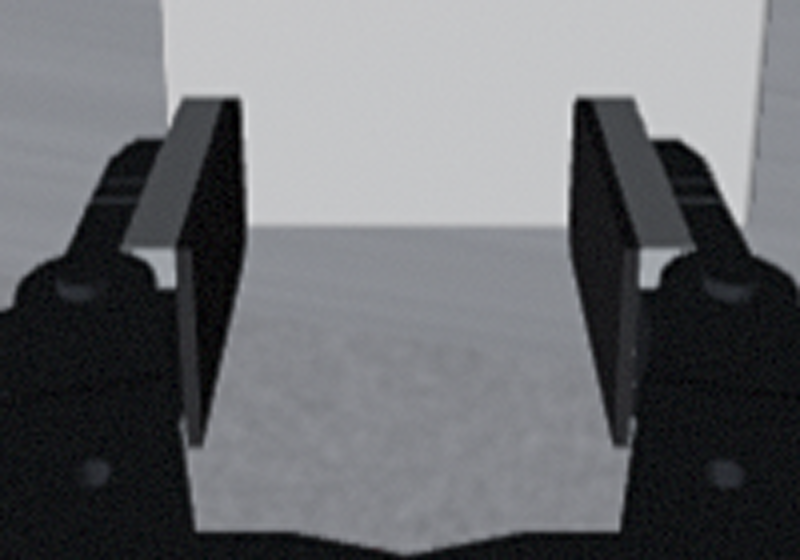

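The box hasn't moved. The wrist depth and the scene view both show the fingertips ending about 42 mm short of the reported TCP at this jaw opening: pad tip at tool z ≈ -42 mm, world z ≈ 0.119. I was therefore moving above the box without touching it. I'll allow for this offset: back off, go down to TCP z ≈ 0.034, and check the heights again.

Call:
{"fn": "servo_tool", "kwargs": {"deltas": [-2,0.2,0,0,0,0,-2,0.3,0,0,0,0,-1.8,0.2,0,0,0,0,0,0,1.5,0,0,0,0,0,1.2,0,0,0,0,0,0.5,0,0,0,0,0,0.3,0,0,0]}}

```text
clock: 6.4
position: [0.4594, -0.1451, 0.0416]
ee_rot: [0.0, 0.984, 0.176, 0.004]
contact_force: [-0.8, -1.4, -0.4]
width: 0.0404
```

```bash
cat >> h.py <<'E'
def tip(im,d,c,s):
    P=cloud("wrist",d,c);T=rot(s).inv().apply(P.reshape(-1,3)-s["position"]).reshape(P.shape)*1000
    m=(im.max(-1)<110)&(abs(T[...,0])<14)&(abs(T[...,1])<60)&(T[...,2]>-95)
    m=cv2.erode(m.astype(np.uint8),np.ones((3,3)))>0
    print("tip tool z",np.percentile(T[m][:,2],[90,99,99.9]).round(1),"world z min %.4f"%np.percentile(P[m][:,2],0.5))
E
python3 - <<'E'
from h import *
s=st()
im,d,c=snap("wrist","w4");tip(im,d,c,s)
print(findbox("wrist",im,d,c),delta(s,tgt(-187,-34,.034,10)))
E
```

```text
t 6.40 chute [-191.1  -37.4] z 0.0416 head 10.3 tilt 0.5 F [-0.8 -1.4 -0.4] w 0.040 q [-0.45  0.27  1.93  0.01  0.93  0.76]
tip tool z [-54.8 -46.3 -44.7] world z min 0.0874
(((-123.31369018554688, -25.562496185302734), (55.140525817871094, 82.70217895507812), 10.291492462158203), np.int32(31218)) (array([ 0.45, -0.26,  0.76]), array([ 0.12, -0.48,  0.3 ]))
```

View pics/w4.png

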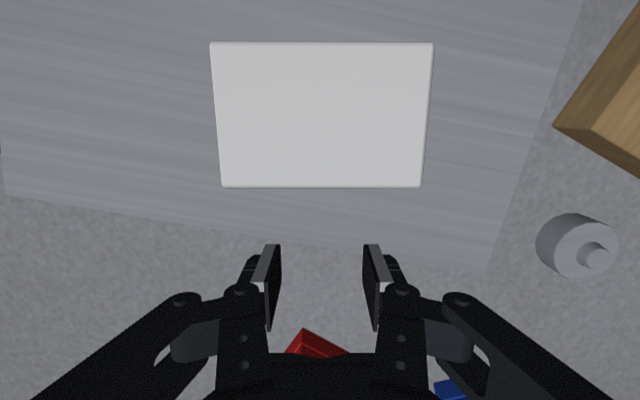

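Call:
{"fn": "servo_tool", "kwargs": {"deltas": [1,-0.2,0.3,0,0,0,0.4,-0.1,0.5,0,0,0,0.4,0,0.3,0,0,0,0,0,0,0,0,0]}}

```text
clock: 6.85
position: [0.4782, -0.1352, 0.0304]
ee_rot: [0.001, 0.984, 0.176, 0.005]
contact_force: [-0.9, 0.1, -0.3]
width: 0.04
```

```bash
python3 - <<'E'
from h import *
s=st()
E
```

```text
t 6.85 chute [-170.8  -30.9] z 0.0304 head 10.3 tilt 0.6 F [-0.9  0.1 -0.3] w 0.040 q [-0.42  0.31  1.92  0.01  0.91  0.79]
```

Call:
{"fn": "servo_tool", "kwargs": {"deltas": [0.5,0,-0.05,0,0,0,0.5,0,-0.05,0,0,0,0.5,-0.1,-0.05,0,0,0,0.5,-0.1,-0.05,0,0,0,0.5,-0.1,-0.05,0,0,0,0,0,0,0,0,0]}}

```text
clock: 7.45
position: [0.5024, -0.1226, 0.0335]
ee_rot: [0.001, 0.984, 0.177, 0.005]
contact_force: [0.2, 0.5, -0.1]
width: 0.0399
```

```bash
python3 - <<'E'
from h import *
s=st()
im,d,c=snap("wrist","w5");tip(im,d,c,s)
print(findbox("wrist",im,d,c))
E
```

```text
t 7.45 chute [-144.8  -22.7] z 0.0335 head 10.4 tilt 0.6 F [ 0.2  0.5 -0.1] w 0.040 q [-0.38  0.33  1.87  0.    0.94  0.84]
tip tool z [-60.8 -47.6 -44.5] world z min 0.0791
(((-104.69183349609375, -18.973594665527344), (55.084678649902344, 82.64541625976562), 10.392033576965332), np.int32(28958))
```

View pics/w5.png

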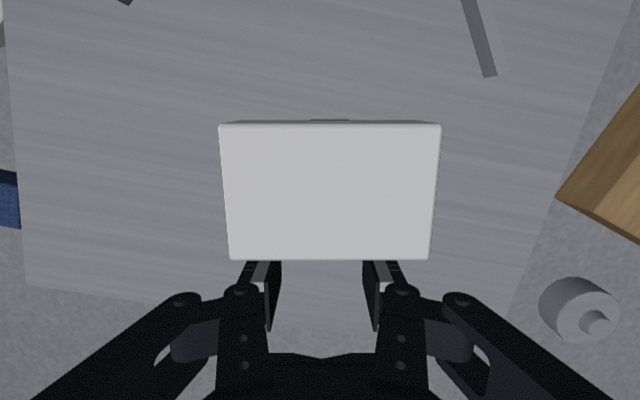

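Call:
{"fn": "servo_tool", "kwargs": {"deltas": [0.5,-0.14,0.03,0,0,0,0.5,-0.14,0.03,0,0,0,0.5,-0.14,0.0,0,0,0,0.5,-0.14,0.0,0,0,0,0.5,-0.14,0,0,0,0,0.5,-0.14,0,0,0,0,0,0,0,0,0,0]}}

```text
clock: 8.2
position: [0.5289, -0.103, 0.0331]
ee_rot: [0.001, 0.984, 0.177, 0.004]
contact_force: [0.0, 0.2, 0.3]
width: 0.04
```

```bash
python3 - <<'E'
from h import *
s=st()
im,d,c=snap("wrist","w6");tip(im,d,c,s)
print(findbox("wrist",im,d,c))
E
```

```text
t 8.20 chute [-115.3   -8. ] z 0.0331 head 10.4 tilt 0.5 F [0.  0.2 0.3] w 0.040 q [-0.32  0.36  1.82  0.    0.96  0.89]
tip tool z [-61.3 -48.  -44.8] world z min 0.0792
(((-75.09388732910156, -4.80474853515625), (54.70022964477539, 82.56040954589844), 10.48247241973877), np.int32(29110))
```

Call:
{"fn": "servo_tool", "kwargs": {"deltas": [0.5,-0.12,0.0,0,0,2,0.5,-0.12,0.0,0,0,2,0.5,-0.12,0.0,0,0,2,0.5,-0.12,0.0,0,0,2,0.5,-0.12,0,0,0,2,0,0,0,0,0,0]}}

```text
clock: 8.85
position: [0.5477, -0.0897, 0.0329]
ee_rot: [-0.0, 0.996, 0.087, 0.001]
contact_force: [-0.4, 0.2, 0.6]
width: 0.04
```

```bash
python3 - <<'E'
from h import *
s=st()
im,d,c=snap("wrist","w7");tip(im,d,c,s)
print(findbox("wrist",im,d,c))
E
```

```text
t 8.85 chute [-94.5   1.9] z 0.0329 head 0.0 tilt 0.1 F [-0.4  0.2  0.6] w 0.040 q [-0.29  0.38  1.78  0.    0.98  1.11]
tip tool z [-61.1 -48.1 -44.5] world z min 0.0787
(((-53.70904541015625, -2.3926658630371094), (54.87371826171875, 82.60581970214844), 0.012442940846085548), np.int32(29232))
```

View pics/w7.png

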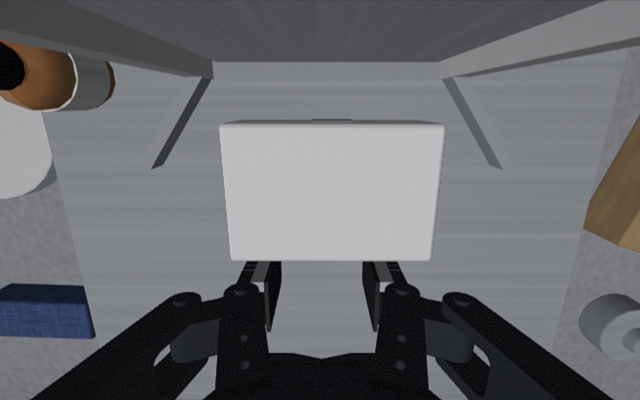

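Call:
{"fn": "servo_tool", "kwargs": {"deltas": [-1,0,0,0,0,0,-1,0,-0.2,0,0,0,-0.5,0,-0.5,0,0,0,0.45,0,-0.05,0,6.5,0,0.45,0,-0.05,0,6.5,0,0.45,0,-0.05,0,6.5,0,0.45,0,-0.05,0,6.5,0,0,0,0,0,0,0]}}

```text
clock: 9.7
position: [0.5357, -0.0891, 0.0467]
ee_rot: [-0.021, 0.972, 0.087, 0.215]
contact_force: [-1.6, 0.1, -0.3]
width: 0.04
```

```bash
cat >> h.py <<'E'
def tips(s,L=.043):
    p=np.array(s["position"])-L*rot(s).as_matrix()[:,2];print("tip chute",(w2c(p)*1000).round(1),"h above deck %.1f"%(1000*p[2]-65));return p
E
python3 - <<'E'
from h import *
s=st();tips(s)
E
```

```text
t 9.70 chute [-106.2    4.6] z 0.0467 head 0.2 tilt 25.0 F [-1.6  0.1 -0.3] w 0.040 q [-0.5   0.2   2.16  0.58  0.51  0.42]
tip chute [-124.4    4.3] h above deck 20.7
```

Call:
{"fn": "servo_tool", "kwargs": {"deltas": [0.4,0,-0.05,0,5,0,0.4,0,-0.05,0,5,0,0.4,0,-0.05,0,5,0,0.4,0,-0.05,0,5,0,0.4,0,-0.05,0,5,0,0,0,0,0,2,0,0,0,0,0,0,0]}}

```text
clock: 10.4
position: [0.551, -0.0773, 0.058]
ee_rot: [-0.05, 0.921, 0.089, 0.375]
contact_force: [-0.2, 0.2, 0.4]
width: 0.0399
```

```bash
python3 - <<'E'
from h import *
s=st();p=tips(s)
im,d,c=snap("wrist","w8");tip(im,d,c,s);print(findbox("wrist",im,d,c))
snap("scene","s8")
t=tgt(-100,0,0,0,52);T=(np.r_[c2w([-.100,-.001]),.080]+.043*t[1].as_matrix()[:,2],t[1]);print(delta(s,T))
E
```

```text
t 10.40 chute [-89.2  13.5] z 0.0580 head 0.3 tilt 44.5 F [-0.2  0.2  0.4] w 0.040 q [-0.7   0.25  2.4   1.63  0.6  -0.8 ]
tip chute [-119.2   11.8] h above deck 23.7
tip tool z [-56.8 -46.  -43.4] world z min 0.0887
(((-56.532135009765625, -2.035541534423828), (57.72902297973633, 83.16409301757812), 0.5165835022926331), np.int32(12332))
(array([1.33, 1.53, 1.87]), array([-2.24,  7.58,  0.06]))
```

View pics/w8.png

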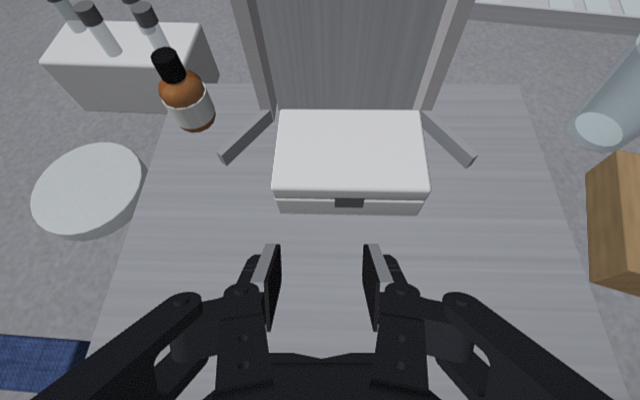

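View pics/s8.png

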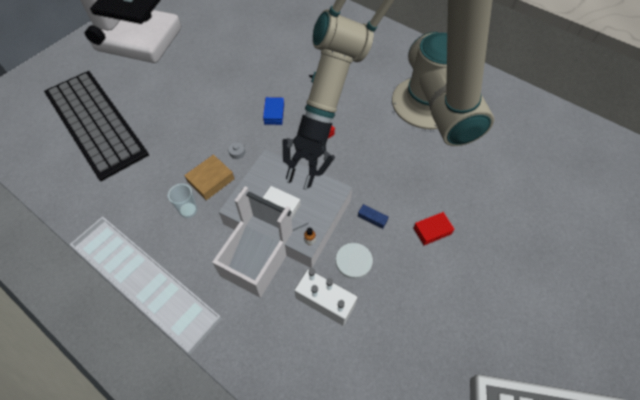

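Call:
{"fn": "servo_tool", "kwargs": {"deltas": [0.3,0.4,0.2,-0.5,1.5,0,0.3,0.4,0.2,-0.5,1.5,0,0.3,0.4,0.3,-0.5,1.5,0,0.3,0.3,0.3,-0.5,1.5,0,0,0,0.2,0,1.5,0,0,0,0,0,0,0]}}

```text
clock: 11.1
position: [0.5799, -0.0887, 0.0656]
ee_rot: [-0.038, 0.892, 0.088, 0.442]
contact_force: [1.2, 0.6, -0.8]
width: 0.0403
```

```bash
cat >> h.py <<'E'
def go(s,xt,yt,h,head=0,tilt=52,L=.043):
    t=tgt(0,0,0,head,tilt);T=(np.r_[c2w([xt/1000,yt/1000]),.065+h/1000]+L*t[1].as_matrix()[:,2],t[1]);print("go",xt,yt,h,delta(s,T))
E
python3 - <<'E'
from h import *
s=st();p=tips(s);go(s,-95,-2,15);go(s,10,0,15)
E
```

```text
t 11.10 chute [-62.6  -2.7] z 0.0656 head 1.7 tilt 52.6 F [ 1.2  0.6 -0.8] w 0.040 q [-0.74  0.35  2.46  1.95  0.75 -1.19]
tip chute [-96.8  -3.1] h above deck 26.7
go -95 -2 15 (array([-0.87, -0.08,  0.85]), array([-0.48, -0.65,  1.03]))
go 10 0 15 (array([ 5.5 , -0.09,  9.2 ]), array([-0.48, -0.65,  1.03]))
```

Call:
{"fn": "servo_tool", "kwargs": {"deltas": [-0.5,0,0.45,0,0,1,-0.5,0,0.45,0,0,0,0,0,0,0,0,0]}}

```text
clock: 11.4
position: [0.5833, -0.0882, 0.0531]
ee_rot: [-0.043, 0.892, 0.081, 0.442]
contact_force: [0.2, 0.5, -0.1]
width: 0.0396
```

```bash
python3 - <<'E'
from h import *
s=st();p=tips(s);go(s,-70,-2,14);go(s,10,0,14)
im,d,c=snap("wrist","w9");tip(im,d,c,s)
E
```

```text
t 11.40 chute [-59.2  -2.8] z 0.0531 head 0.2 tilt 52.7 F [ 0.2  0.5 -0.1] w 0.040 q [-0.73  0.39  2.47  2.01  0.77 -1.25]
tip chute [-93.4  -3.2] h above deck 14.1
go -70 -2 14 (array([ 1.35, -0.06,  1.87]), array([-0.6 , -0.73,  0.15]))
go 10 0 14 (array([ 6.2 , -0.18,  8.24]), array([-0.6 , -0.73,  0.15]))
tip tool z [-52.4 -35.9 -34.8] world z min 0.0782
```

Call:
{"fn": "servo_tool", "kwargs": {"deltas": [0.36,0,0.47,0,0,0,0.36,0,0.47,0,0,0,0.36,0,0.47,0,0,0,0.36,0,0.47,0,0,0,0.36,0,0.47,0,0,0,0,0,0,0,0,0]}}

```text
clock: 12.05
position: [0.6159, -0.082, 0.0549]
ee_rot: [-0.042, 0.892, 0.082, 0.443]
contact_force: [0.4, -0.1, -0.4]
width: 0.0401
```

```bash
python3 - <<'E'
from h import *
s=st();p=tips(s);go(s,10,0,14)
im,d,c=snap("wrist","w10");print(findbox("wrist",im,d,c))
E
```

```text
t 12.05 chute [-26.   -2.3] z 0.0549 head 0.4 tilt 52.8 F [ 0.4 -0.1 -0.4] w 0.040 q [-0.65  0.4   2.41  2.05  0.73 -1.2 ]
tip chute [-60.3  -2.7] h above deck 15.9
go 10 0 14 (array([ 4.04, -0.15,  5.71]), array([-0.6 , -0.82,  0.27]))
(((-27.625802993774414, -1.4782295227050781), (59.064884185791016, 82.98334503173828), 0.779919445514679), np.int32(15354))
```

View pics/w10.png

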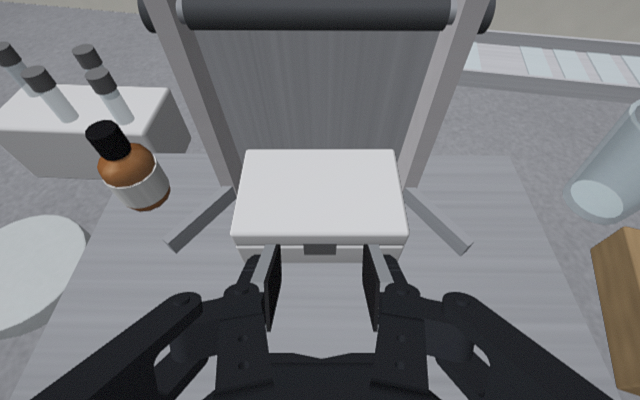

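Call:
{"fn": "servo_tool", "kwargs": {"deltas": [0.34,0,0.48,0,0,0,0.34,0,0.48,0,0,0,0.34,0,0.48,0,0,0,0.34,0,0.48,0,0,0,0.34,0,0.48,0,0,0,0,0,0,0,0,0]}}

```text
clock: 12.7
position: [0.6467, -0.076, 0.0544]
ee_rot: [-0.042, 0.892, 0.082, 0.443]
contact_force: [-0.3, -0.1, -0.1]
width: 0.0398
```

```bash
python3 - <<'E'
from h import *
s=st();p=tips(s);go(s,10,0,14)
im,d,c=snap("wrist","w11")
E
```

```text
t 12.70 chute [ 5.4 -1.7] z 0.0544 head 0.3 tilt 52.9 F [-0.3 -0.1 -0.1] w 0.040 q [-0.59  0.42  2.36  2.09  0.69 -1.16]
tip chute [-28.9  -2.2] h above deck 15.3
go 10 0 14 (array([ 2.18, -0.13,  3.18]), array([-0.59, -0.87,  0.2 ]))
```

View pics/w11.png

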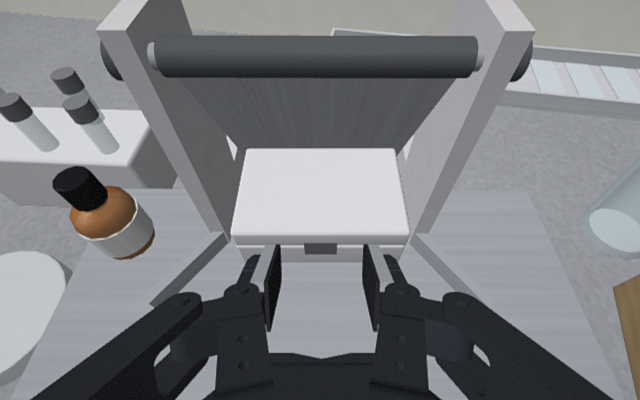

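Call:
{"fn": "servo_tool", "kwargs": {"deltas": [0.35,0,0.48,0,0,0,0.35,0,0.48,0,0,0,0.35,0,0.48,0,0,0,0.35,0,0.48,0,0,0,0,0,0,0,0,0]}}

```text
clock: 13.25
position: [0.6715, -0.0712, 0.0538]
ee_rot: [-0.043, 0.892, 0.081, 0.443]
contact_force: [-0.6, 0.5, -0.4]
width: 0.0401
```

```bash
python3 - <<'E'
from h import *
s=st();p=tips(s);go(s,10,0,14)
im,d,c=snap("wrist","w12")
E
```

```text
t 13.25 chute [30.7 -1.3] z 0.0538 head 0.2 tilt 52.9 F [-0.6  0.5 -0.4] w 0.040 q [-0.54  0.43  2.31  2.11  0.66 -1.13]
tip chute [-3.6 -1.8] h above deck 14.8
go 10 0 14 (array([ 0.69, -0.12,  1.13]), array([-0.58, -0.87,  0.15]))
```

View pics/w12.png

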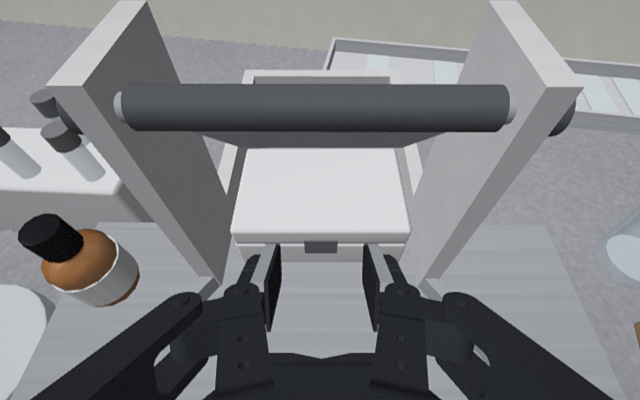

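Call:
{"fn": "servo_tool", "kwargs": {"deltas": [0.3,0,0.4,0,0,0,0.3,0,0.4,0,0,0,0,0,0,0,0,0,0,0,0,0,0,0]}}

```text
clock: 13.7
position: [0.6818, -0.0691, 0.0531]
ee_rot: [-0.043, 0.892, 0.081, 0.443]
contact_force: [-0.7, 0.6, -0.0]
width: 0.0398
```

```bash
python3 - <<'E'
from h import *
s=st();p=tips(s)
im,d,c=snap("wrist","w13")
E
```

```text
t 13.70 chute [41.2 -1. ] z 0.0531 head 0.2 tilt 52.8 F [-0.7  0.6 -0. ] w 0.040 q [-0.52  0.44  2.29  2.11  0.65 -1.12]
tip chute [ 6.9 -1.5] h above deck 14.1
```

View pics/w13.png

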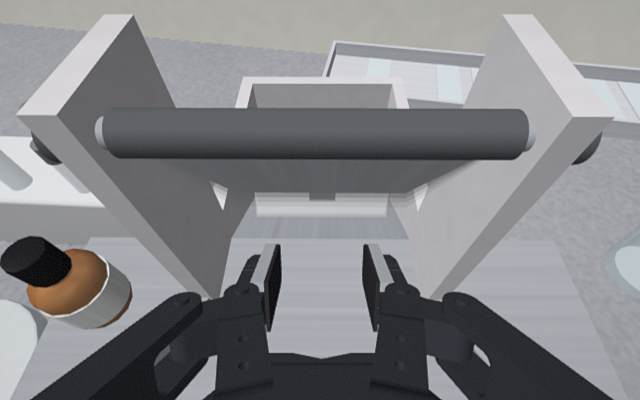

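The box has slipped down the ramp. Now I draw the fingers back out.

Call:
{"fn": "servo_tool", "kwargs": {"deltas": [-0.6,0,-0.8,0,0,0,-0.6,0,-0.8,0,0,0,-0.6,0,-0.8,0,0,0,-0.6,0,-0.8,0,0,0,-0.6,0,-0.8,0,0,0,-0.6,0,-0.8,0,0,0,-0.6,0,-0.8,0,0,0,-0.3,0,-1,0,0,0,-0.2,0,-1,0,0,0,0,0,-1,0,0,0,0,0,0,0,0,0,0,0,0,0,0,0,0,0,0,0,0,0,0,0,0,0,0,0,0,0,0,0,0,0,0,0,0,0,0,0]}}

```text
clock: 15.35
position: [0.5767, -0.0887, 0.0681]
ee_rot: [-0.043, 0.892, 0.08, 0.442]
contact_force: [-0.2, 0.6, -0.0]
width: 0.0402
```

```bash
python3 - <<'E'
from h import *
s=st();p=tips(s)
im,d,c=snap("wrist","w14");im,d,c=snap("scene","s14")
cv2.imwrite("pics/s14c.png",cv2.resize(im[90:310,170:400],None,fx=2.7,fy=2.7,interpolation=cv2.INTER_CUBIC)[:,:,::-1])
P=cloud("scene",d,c);q=w2c(P)*1000;z=P[...,2]*1000
m=(q[...,0]>20)&(q[...,0]<140)&(abs(q[...,1])<46)&(im.min(-1)>170)
print("white in receiver",m.sum(),np.median(q[m],axis=0),np.percentile(z[m],[5,50,95]))
m=(abs(q[...,1])<40)&(q[...,0]>-15)&(q[...,0]<80)&(z>75)&(z<155)
print("flap pts",m.sum(),np.percentile(q[m][:,0],[5,50,95]),np.percentile(z[m],[5,95]))
E
```

```text
t 15.35 chute [-65.8  -2.2] z 0.0681 head -0.0 tilt 52.7 F [-0.2  0.6 -0. ] w 0.040 q [-0.75  0.34  2.47  1.94  0.76 -1.17]
tip chute [-100.    -2.6] h above deck 29.1
white in receiver 602 [108.75771086   2.05811577] [39.85629305 50.42249714 60.60052712]
flap pts 394 [-3.190417   -2.18403398 -1.01292987] [ 80.23998572 151.57242137]
```

View pics/w14.png

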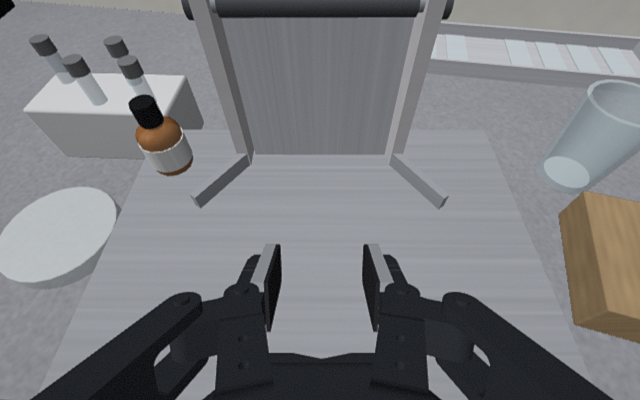

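View pics/s14c.png

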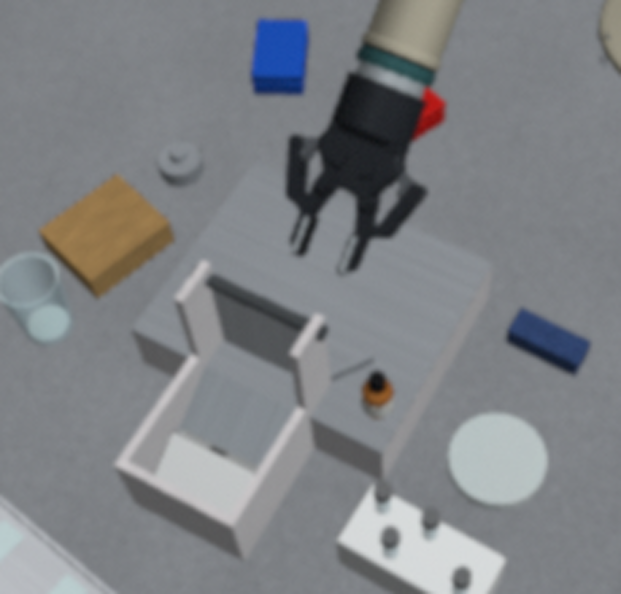

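Call:
{"fn": "servo_tool", "kwargs": {"deltas": [0,0,-1,0,0,0,0,0,0,0,0,0,0,0,0,0,0,0,0,0,0,0,0,0,0,0,0,0,0,0,0,0,0,0,0,0,0,0,0,0,0,0,0,0,0,0,0,0,0,0,0,0,0,0,0,0,0,0,0,0,0,0,0,0,0,0,0,0,0,0,0,0]}}

```text
clock: 16.65
position: [0.5695, -0.0898, 0.0734]
ee_rot: [-0.043, 0.893, 0.08, 0.442]
contact_force: [-0.3, 0.4, 0.4]
width: 0.0398
```

```bash
python3 - <<'E'
from h import *
s=st();im,d,c=snap("scene","s15")
P=cloud("scene",d,c);q=w2c(P)*1000;z=P[...,2]*1000
m=(q[...,0]>20)&(q[...,0]<140)&(abs(q[...,1])<46)&(im.min(-1)>170)
print("box",m.sum(),np.median(q[m],axis=0),np.median(z[m]))
m=(abs(q[...,1])<40)&(q[...,0]>-15)&(q[...,0]<80)&(z>75)&(z<155)
print("flap",np.percentile(q[m][:,0],[5,50,95]))
print(manip.sign_off())
E
```

```text
t 16.65 chute [-73.  -2.] z 0.0734 head -0.0 tilt 52.7 F [-0.3  0.4  0.4] w 0.040 q [-0.77  0.32  2.47  1.9   0.76 -1.14]
box 597 [109.01258621   1.65225887] 50.36125678896153
flap [-3.22079798 -2.10964136 -0.92325661]
the job is handed in; nothing more can be done
None
```

The white slide box is in the receiver, the flap hangs shut behind it, and I handed the job in at about 16.7 s.

I pushed the box from behind with the half-open fingers, bringing it to the middle line and square to the chute. I then tilted the tool about 52° so it could pass under the rod, pushed the box through the flap until it slipped down the ramp, and drew the fingers back out.

- **Box:** in the last scene picture the visible white top of the box is at chute x ≈ 109 mm, y ≈ 2 mm, about 50 mm above the table. It had not moved since the picture before.
- **Flap:** its points all lie within about 3 mm of x = 0, so it is hanging shut.
- **Robot:** it reads only about 0.5 N of outside force, and the fingertips stand roughly 107 mm in front of the flap.
- **Other things on the bench:** none looks moved in the scene picture; I judged this by eye and did not measure it.

**Disagreement with the description:** the fingertips ended about 43 mm short of the reported TCP along the tool. My first push therefore passed above the box without touching it. I measured the gap with the wrist depth picture and allowed for it from then on.

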